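# Pack the divider into the tool case, shut it and hasp it

### The arm

A 7-joint arm with a two-finger parallel gripper is mounted at the origin on the work surface. World frame = base frame: x ahead of the robot, y to its left, z up, the work surface at z = 0. Lengths are in m, angles in rad, forces in N, time in s.
With the tool pointing down it reaches from about 0.425 to 1.025 m from the base axis. Payload 9.4 kg.
Tool frame: the origin (TCP) lies on the mounting face of the last link; the fingertips stand 186 mm ahead of it and the grasp point (between the pads) lies 167 mm ahead of it (robot.finger_overhang is the distance from the TCP to the fingertips, in m); z points along the fingers, y is the line along which they close (so a half turn about z gives the same grasp; the last joint's range is limited). The gripper opens to 93 mm and grips with 3 to 60 N. Pads are 15 mm wide; open, the fingers measure 128 mm over their backs; the gripper's body (75 mm by 188 mm) begins 65 mm behind the grasp point.
Start: joints at [-1.408, 0.599, -0.003, 1.599, 0.002, 0.943, -0.08], TCP at [0.172, 0.704, 0.405] pointing down, gripper open.
Joint ranges: [-2.57, 2.57], [-0.35, 1.97], [-1.29, 1.29], [0.11, 2.56], [-1.05, 4.19], [0.11, 1.86], [-2.63, 2.63]. Speed limits (rad/s): [2.22, 2.22, 3.01, 3.01, 3.14, 3.14, 3.14].

### API

Orientations are given as [roll, pitch, yaw] about the fixed x, y, z axes, in that order (R = Rz(yaw) Ry(pitch) Rx(roll)).
In Python, from bench import readout, optics, workorder, robot gives the robot as it stands.
- The arm moves only by the tool play_rows, never from a script. Its argument "steps" is one flat list of numbers, 4 for each row, row after row: the shift along the tool's x, y, z in units of 40 mm (1.0 is 40 mm), then the turn about the tool's z in units of 6 degrees (1.0 is 6 degrees). A call has 1 to 20 rows; each row is the pose to reach, as a shift and turn from the pose commanded when the call began, along the tool's axes at that moment; what a row does not reach only later rows make up. A row lasts 1/12 s, in which the tool goes at most 41.7 mm and 7.16 degrees, less where a joint would pass 70% of its speed; a pose out of reach is approached as far as the arm can. A call with a gripper value outside its range is refused whole. "hand" is the opening, from 0 (shut) to 1 (fully open), set as the call begins (left out, the last holds). The fingers move at their own pace and stop on an object; "grip_force" is the grip in N (left out, the last holds). Time passes only in rows, so rows that repeat a pose let the fingers close. It gives the time, the measured TCP pose, the force, the opening and the grip force at its end, in the units of the state.
- readout.get_obs(): the state, without advancing time (a new reading comes with each control period).
- optics.read_camera(name): name is "side" or "top"; returns a dict with "pixels" (384x512x3 uint8, red, green, blue), "range_z" (384x512 float32, m along the optical axis (not along the pixel's ray), 0 where there is no reading), "fx", "fy", "cx", "cy" (pixels), "xyz" and "attitude" of the camera in the world. Camera axes: x right, y up, looking along -z (the intrinsics and any distortion apply to the point x, -y, -z); pixel columns grow to the right and rows downward; lengths in m; the calibration is good to about 2 mm. A picture is of the moment at which its call begins.
- workorder.sign_off(): hands the job in; it is judged then, once.
The state is a dict: "time_s": time; "qpos": joint angles; "qvel": joint speeds; "joint_torque": joint torques, N m; "position": TCP position; "tool_rot": TCP orientation; "wrist_force": force on the tool from outside, world axes, zero at the start; "wrist_torque": the same for the moment, N m; "gripper_width": opening from 0.0 (shut) to 1.0 (fully open); "grasp_force": force on a finger pad.
Only numpy, scipy, OpenCV 4.12 (cv2) and the standard library are available. Lean on these libraries where they do the work, as an engineer would, in place of code of your own. Each camera call takes 0.05 s, during which the arm holds its last target. There are 200 camera calls.

### The job

Pack up the red tool case: lay the divider board, grip upwards, flat on the battery packs inside it (lower it in, do not drop it), then shut the lid fully while the hasp is still swung clear, and after that swing the steel hasp right over the catch until it lies flat on the lid. Leave the drill, the jar and the screwdriver where they are.

Things in the scene. Friction and masses are not known exactly. Their poses are not given: they have to be found in the camera images.
- case: Red plastic tool case, fixed, 160 (x) x 230 (y) x 100 mm high, walls 6 mm, inside 148 x 218 mm. Origin: centre of its underside, on the bench; x runs from the front (hasp side, towards the robot) to the lid's hinge side, z up. Stands left or right, with some yaw. Two black battery packs in it, flat tops 50 mm above its underside: the divider lies on these, below the rim.
- lid (a joint): Lid angle, rad: 0 shut, positive open. A stay stops it at 1.10, so it leans over the back of the case and a vertical gripper does not fit under it; starts 0.92 to 1.06. Stiff (0.3 N m): stays where left; 2 to 4 N at its edge move it. Red plate 160 x 230 x 8 mm; steel catch 16 (x) x 8 (y) x 13 mm high on its outer face, on the centre line, 125 mm from the lid's hinge.
- lid_hinge (a point): Centre of the lid's hinge axis (along case y), on the lid's inner face: 80 mm behind the case's centre, 100.5 mm above the bench. The outer face lies 8 mm outwards of the inner face.
- lid_edge (a point): Middle of the lid's free edge on its outer face, 160 mm from the hinge; about 108 mm above the bench when shut.
- hasp (a joint): Hasp angle, rad: 0 flat on the shut lid over the catch, 1.57 upright, 3.14 level, straight out in front of the case; limit 3.3. Starts 2.5 to 3.1, swung out towards the robot. Friction 0.08 N m holds it wherever it is left; about 1 N at the tip moves it. The hasp and the lid do not block one another.
- hasp_hinge (a point): Middle of the hasp's hinge axis (along case y), at the case's front: 86 mm in front of the case's centre, 112 mm above the bench. The strap's mid-plane passes through this axis.
- hasp_tip (a point): End of the hasp's strap, 85 mm from its hinge, on its mid-plane. The steel strap is 34 mm wide (along case y), 5 mm thick, with a slot 16 mm wide, 30 to 60 mm from the hinge, through which the catch comes, and a lip at its end 8 mm above the mid-plane on the side that is up when shut.
- divider: Loose light-wood board 124 (x) x 190 (y) x 6 mm, flat on the bench, about 0.24 kg, with a blue bar grip upright on its middle: 80 mm long along x, 16 mm wide along y, top 42 mm above the board's underside. Origin: centre of the underside, z up. Both ends alike. It goes in with its x along the case's x, with 12 to 14 mm play all round.
- drill: Red and black cordless drill standing on its battery, 105 x 74 mm foot, 176 mm tall, its chuck reaching 108 mm out from its middle along its -x, towards the robot; origin under the middle of its foot. Leave alone.
- jar: Glass jar with yellow cap, 60 mm across, 95 mm tall; origin at the centre of its underside. Leave alone.
- screwdriver: Red-handled screwdriver lying on the bench, 170 mm long, 26 mm thick; origin on the bench under its middle, x along it. Leave alone.
Things that resemble listed ones, but are neither listed nor needed, are in the scene too. Several things have the shape of the divider; the one meant has the colours described above.

How it is judged:
On the way, in this order (a step that is already met when the one before it is completed fails the run):
1. the divider lies flat on the battery packs in the case, let go (z of divider in the frame of case between 0.044 and 0.056 m and x of divider in the frame of case between -0.025 and 0.025 m and y of divider in the frame of case between -0.025 and 0.025 m and angle between divider's own z axis and vertical below 0.06 rad and contact force between the fingers and divider below 0.1 N and linear speed of divider below 0.02 m/s), for 0.2 s.
2. the lid is shut over it with the hasp still clear of it (z of divider in the frame of case between 0.044 and 0.056 m and x of divider in the frame of case between -0.025 and 0.025 m and y of divider in the frame of case between -0.025 and 0.025 m and angle between divider's own z axis and vertical below 0.06 rad and value of joint lid below 0.06 rad and value of joint hasp above 1.2 rad), for 0.1 s.
At the end, for the whole second after the job is handed in: The divider lies flat (within 0.06 rad, its underside 44 to 56 mm above the case's underside, its centre within 25 mm of the case's) inside the case, at rest; the lid is shut within 0.06 rad; the hasp lies over the catch within 0.12 rad of flat; nothing is held or touched (all of step 1 and value of joint lid below 0.06 rad and value of joint hasp below 0.12 rad and contact force between the fingers and case below 0.1 N).
It fails at once if the hasp is swung over before the lid is down (value of joint hasp below 1 rad and value of joint lid above 0.3 rad).
It fails at once if the divider is dropped (falls free faster than 0.6 m/s) (contact force between the fingers and divider below 0.05 N and linear speed of divider above 0.6 m/s).
It fails at once if the drill is moved more than 30 mm (distance of drill from where it was at the start of the episode above 0.03 m).
It fails at once if the jar is moved more than 30 mm (distance of jar from where it was at the start of the episode above 0.03 m).
It fails at once if the screwdriver is moved more than 30 mm (distance of screwdriver from where it was at the start of the episode above 0.03 m).
It also fails if it takes over 72 s, if anything falls off the work surface, if the arm or the gripper's body presses on something with over 40 N, if the wrist force passes 120 N, or if a joint passes its speed limit or range.

## Working session

There is one attempt and no reset: what is moved stays moved. The work goes in short steps, Python scripts to look and compute and a tool call to move; the robot and the scene stay as the last step left them, time stands still between calls to the robot, and variables do not carry over. Pictures are saved under pics/ and viewed, at most 10 in all, crops included, and the job is handed in when it is done.

Besides the shell and the picture viewer there is one more tool, called after ">>>" in YAML: its name, and indented under it one key for each argument. play_rows: Moves the arm, as the interface text tells. Its arguments: {"type":"object","properties":{"steps":{"type":"array","items":{"type":"number"}},"hand":{"type":"number"},"grip_force":{"type":"number"}},"required":["steps"]}

```bash
ls; mkdir -p pics
cat > h.py <<'E'
import numpy as np, cv2
from bench import readout, optics, workorder, robot
from scipy.spatial.transform import Rotation as R
def cam(n):
    c=optics.read_camera(n); 
    return c
def cloud(c):
    A=np.array(c["attitude"],float)
    M=A if A.shape==(3,3) else R.from_euler('xyz',A).as_matrix()
    z=c["range_z"]; v,u=np.mgrid[0:z.shape[0],0:z.shape[1]]
    P=np.stack([(u-c["cx"])/c["fx"]*z,-(v-c["cy"])/c["fy"]*z,-z],-1)
    W=P@M.T+np.array(c["xyz"]); W[z==0]=np.nan
    return W
E
python3 - <<'E'
from h import *
import pickle
for n in("top","side"):
    c=cam(n); print(n,{k:(v if k not in("pixels","range_z") else v.shape) for k,v in c.items()})
    cv2.imwrite(f"pics/{n}0.png",c["pixels"][:,:,::-1]); pickle.dump(c,open(n+"0.pkl","wb"))
print(readout.get_obs())
E
```

```text
pics
top {'pixels': (384, 512, 3), 'range_z': (384, 512), 'fx': 417.6416975591034, 'fy': 417.6416975591034, 'cx': 262.5637009793025, 'cy': 198.64052417042757, 'xyz': array([ 0.46666072, -0.0040955 ,  1.11641643]), 'attitude': array([ 0.10935303,  0.00978806, -1.55928283])}
side {'pixels': (384, 512, 3), 'range_z': (384, 512), 'fx': 389.66902064328457, 'fy': 389.66902064328457, 'cx': 251.30873118414078, 'cy': 187.03094332603746, 'xyz': array([0.28770196, 0.50267023, 0.59245707]), 'attitude': array([ 8.30326681e-01,  1.67529480e-03, -2.60846441e+00])}
{'time_s': 0.1, 'qpos': array([-1.40769212,  0.60004252, -0.00256375,  1.60004675,  0.00178144,
        0.94289083, -0.07981061]), 'qvel': array([ 8.41566484e-05, -1.75764528e-03,  1.22274352e-03, -2.16339027e-03,
       -2.15531985e-04,  1.51825594e-03, -5.17647115e-04]), 'joint_torque': array([ 5.39759902e-03, -7.66555166e+01,  1.50226191e+00, -2.52936602e+01,
       -5.23069734e-02,  1.36546695e-02,  1.00418017e-04]), 'position': array([0.17213177, 0.70408689, 0.40394884]), 'tool_rot': array([-3.14021131e+00,  1.02962681e-04,  2.90184231e+00]), 'wrist_force': array([-0.19510335, -0.28122171,  0.29773595]), 'wrist_torque': array([0.03865476, 0.01843604, 0.03620046]), 'grasp_force': 0.0, 'gripper_width': 0.9981921472513126}
```

View pics/top0.png

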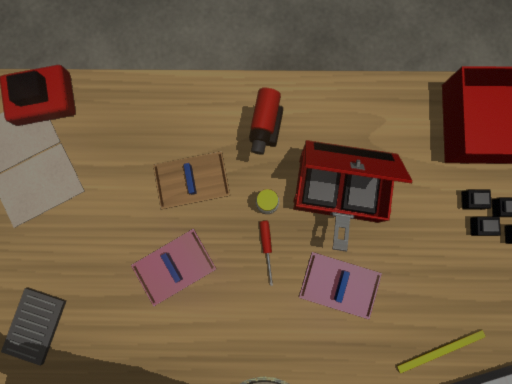

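View pics/side0.png

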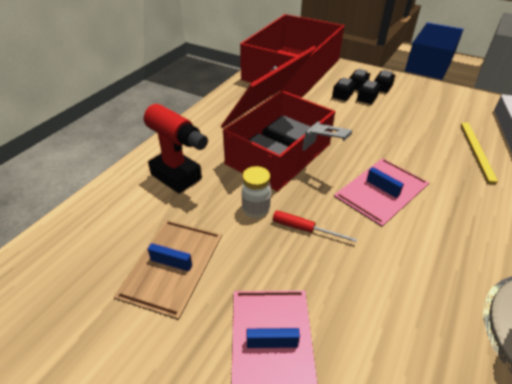

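The top view shows the wooden divider with its blue grip at (191,180), the case with its lid open at (345,185) and the hasp at (342,230). The jar is at (267,201), the drill at (265,120) and the screwdriver at (267,250). The side view agrees; the pink boards are decoys.

```bash
cat > m.py <<'E'
from h import *
import pickle
t=pickle.load(open("top0.pkl","rb")); s=pickle.load(open("side0.pkl","rb"))
def hsv(c): return cv2.cvtColor(c["pixels"],cv2.COLOR_RGB2HSV)
Wt,Ws=cloud(t),cloud(s)
print("bench z",np.nanmedian(Wt[225:300,225:260,2]),np.nanmedian(Ws[300:340,60:110,2]))
def box(P):
    (c,wh,a)=cv2.minAreaRect(P[:,:2].astype(np.float32)*1000); return np.round(c,1),np.round(wh,1),round(a,2)
H=hsv(t); 
m=np.zeros(H.shape[:2],bool); m[155:205,180:202]=1
b=m&(H[...,0]>105)&(H[...,0]<130)&(H[...,1]>120)
P=Wt[b]; print("grip top",len(P),np.nanpercentile(P[:,2],[5,50,95]),box(P[P[:,2]>.036]))
m[:]=0; m[145:215,150:235]=1
P=Wt[m]; P=P[(P[:,2]>.003)&(P[:,2]<.02)]; print("board",len(P),np.median(P[:,2]),box(P))
Hs=hsv(s); m[:]=0; m[240:275,140:195]=1
b=m&(Hs[...,0]>105)&(Hs[...,0]<130)&(Hs[...,1]>120); P=Ws[b]; print("grip side",len(P),box(P[P[:,2]>.036]))
m[:]=0; m[215:320,112:225]=1
P=Ws[m]; P=P[(P[:,2]>.003)&(P[:,2]<.02)]; print("board side",box(P))
# case
Q=[]
for W,Hh,(r0,r1,c0,c1) in((Wt,H,(135,225,285,415)),(Ws,Hs,(40,200,215,345))):
    m[:]=0; m[r0:r1,c0:c1]=1
    red=((Hh[...,0]<8)|(Hh[...,0]>172))&(Hh[...,1]>150)
    P=W[m&red]; P=P[(P[:,2]>.094)&(P[:,2]<.103)]; print("rim",len(P),P[:,:2].min(0),P[:,:2].max(0)); Q.append(P)
np.save("rim.npy",np.vstack(Q))
img=np.zeros((400,400,3),np.uint8)
c0=Q[0][:,:2].mean(0)
for P,col in zip(Q,((0,0,255),(0,255,0))):
    for x,y,_ in P:
        u,v=int(200-(y-c0[1])*1000),int(200-(x-c0[0])*1000)
        if 0<=u<400 and 0<=v<400: img[v,u]=col
print(c0); cv2.imwrite("pics/rim.png",cv2.dilate(img,np.ones((2,2))))
# hasp: grey
for n,W,Hh,(r0,r1,c0,c1) in(("t",Wt,H,(208,255,325,360)),("s",Ws,Hs,(115,150,300,360))):
    m[:]=0; m[r0:r1,c0:c1]=1
    P=W[m&(Hh[...,1]<70)]; P=P[P[:,2]>.09]; print("hasp",n,len(P),np.nanmin(P,0),np.nanmax(P,0)); 
    k=P[:,0].argmin(); print(P[k])
for n,W,Hh,(r0,r1,c0,c1) in(("jar",Wt,H,(185,215,255,282)),("drill",Wt,H,(85,160,245,285)),("lid",Wt,H,(140,190,295,415))):
    m[:]=0; m[r0:r1,c0:c1]=1
    P=W[m]; P=P[P[:,2]>(.11 if n=='lid' else .02)]; print(n,np.round(np.nanmin(P,0),3),np.round(np.nanmax(P,0),3))
E
python3 m.py
```

```text
bench z 0.00035742223199963785 -0.001388843443308363
grip top 159 [0.03902428 0.04236633 0.0455492 ] (array([636.9, 200.9]), array([76.5, 14.4]), 11.84)
board 3138 0.0064339728216387115 (array([639.6, 200.5]), array([188.5, 230.1]), 0.6)
grip side 629 (array([635.2, 205.2]), array([78.6, 16.1]), 12.18)
board side (array([636.2, 204. ]), array([124.7, 191.7]), 12.07)
rim 462 [ 0.52932062 -0.31255017] [ 0.70499204 -0.0745344 ]
rim 921 [ 0.52795578 -0.70490559] [ 0.90614764 -0.07090231]
[ 0.57936421 -0.18233291]
hasp t 467 [ 0.45578408 -0.21054188  0.09087858] [ 0.54539991 -0.15886301  0.1378994 ]
[ 0.45578408 -0.17650294  0.12601741]
hasp s 396 [ 0.45380093 -0.23794482  0.09039841] [ 0.54508193 -0.15431984  0.13439626]
[ 0.45380093 -0.17528361  0.12729759]
jar [ 0.547 -0.032  0.021] [0.603 0.024 0.101]
drill [ 0.68  -0.041  0.021] [0.833 0.046 0.181]
lid [ 0.602 -0.322  0.11 ] [ 0.723 -0.084  0.241]
```

View pics/rim.png

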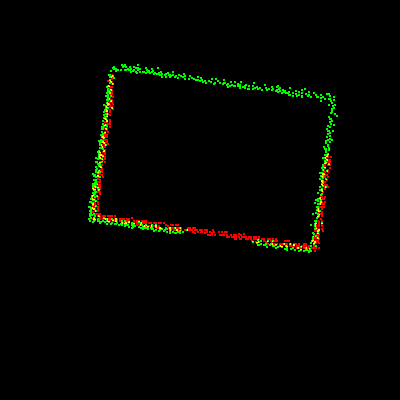

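The rim reconstructs cleanly from both views: a yawed 160 x 230 rectangle. Next I compute exact poses and a move helper.

```bash
cat > fit.py <<'E'
from h import *
P=np.load("rim.npy"); P=P[(P[:,1]>-.34)&(P[:,0]<.72)]
# drop outliers far from the pack
P=P[(np.abs(P[:,0]-.61)<.11)]
th=np.radians(-8.5)
for _ in range(8):
    A=np.array([[np.cos(th),-np.sin(th)],[np.sin(th),np.cos(th)]]); L=P[:,:2]@A
    lo,hi=np.percentile(L,1,0),np.percentile(L,99,0); c=(lo+hi)/2
    f=(np.abs(L[:,0]-lo[0])<.012)&(np.abs(L[:,1]-c[1])<.1)
    b=(np.abs(L[:,0]-hi[0])<.012)&(np.abs(L[:,1]-c[1])<.1)
    sl=np.mean([np.polyfit(L[k,1],L[k,0],1)[0] for k in(f,b)]); th-=sl
print("yaw",np.degrees(th),th,"size",hi-lo,"centre",A@c, f.sum(),b.sum())
print("box",cv2.minAreaRect(P[:,:2].astype(np.float32)*1000))
E
python3 fit.py
cat >> h.py <<'E'
import json,os
CASE=json.load(open("case.json")) if os.path.exists("case.json") else None
def go(*wps,frame="case",at=None):
    """wps: (x,y,z of GRASP POINT, yaw deg of tool y-line rel. to case/world) -> rows from present pose"""
    o=readout.get_obs(); p=np.array(o["position"]); M=R.from_euler('xyz',o["tool_rot"]).as_matrix()
    psi=o["tool_rot"][2]; cx,cy,cth=CASE
    for x,y,z,*w in wps:
        t=np.array([x,y,z+.167])
        yaw=np.radians(w[0]) if w else None
        if frame=="case":
            t[:2]=[cx+x*np.cos(cth)-y*np.sin(cth),cy+x*np.sin(cth)+y*np.cos(cth)]
            if yaw is not None: yaw+=cth
        d=M.T@(t-p)/.04
        turn=0 if yaw is None else -np.degrees((yaw+np.pi-psi+np.pi/2)%np.pi-np.pi/2)/6
        print(np.round([*d,turn],2).tolist(),"rows>=",round(max(np.linalg.norm(d)*.04/.0417,abs(turn)*6/7.16),1))
def where():
    o=readout.get_obs(); p=np.array(o["position"]); cx,cy,c=CASE
    d=p[:2]-[cx,cy]; print("t",round(o["time_s"],2),"case-xyz grasp",np.round([d[0]*np.cos(c)+d[1]*np.sin(c),-d[0]*np.sin(c)+d[1]*np.cos(c),p[2]-.167],4),"F",np.round(o["wrist_force"],1),"w",round(o["gripper_width"],3))
E
```

```text
yaw -8.062493072682226 -0.14071705003753934 size [0.15930587 0.23156575] centre [ 0.62149633 -0.19569887] 326 176
box ((621.9364624023438, -196.41653442382812), (235.51593017578125, 161.89987182617188), 81.73915100097656)
```

```bash
echo '[0.6217,-0.196,-0.1425]' > case.json
python3 - <<'E'
from h import *
go((.45,.40,.26),(.5,-.1,.26),frame="world")
go((-.04,0,.27,0),(-.04,0,.229,0),(0.005,0,.229,0),(.015,0,.229,0))
E
```

```text
[-8.55, -5.74, -0.57, 0.0] rows>= 9.9
[-12.74, -17.58, -0.55, 0.0] rows>= 20.8
[-15.27, -19.29, -0.8, -0.93] rows>= 23.6
[-15.27, -19.29, 0.23, -0.93] rows>= 23.6
[-16.39, -19.18, 0.23, -0.93] rows>= 24.2
[-16.63, -19.15, 0.23, -0.93] rows>= 24.3
```

>>> play_rows:
  steps: [-8.55,-5.74,-0.8,-0.93,-8.55,-5.74,-0.8,-0.93,-8.55,-5.74,-0.8,-0.93,-8.55,-5.74,-0.8,-0.93,-8.55,-5.74,-0.8,-0.93,-8.55,-5.74,-0.8,-0.93,-8.55,-5.74,-0.8,-0.93,-8.55,-5.74,-0.8,-0.93,-8.55,-5.74,-0.8,-0.93,-12.74,-17.58,-0.8,-0.93,-12.74,-17.58,-0.8,-0.93,-12.74,-17.58,-0.8,-0.93,-12.74,-17.58,-0.8,-0.93,-12.74,-17.58,-0.8,-0.93,-12.74,-17.58,-0.8,-0.93,-12.74,-17.58,-0.8,-0.93,-12.74,-17.58,-0.8,-0.93,-12.74,-17.58,-0.8,-0.93,-12.74,-17.58,-0.8,-0.93,-12.74,-17.58,-0.8,-0.93]
  hand: 0

```text
time_s: 1.77
position: [0.4892, -0.0276, 0.4364]
tool_rot: [3.142, -0.0, 2.999]
wrist_force: [1.2, -0.8, -0.4]
gripper_width: 0.007
grasp_force: 0.0
```

Run:
```python
from h import *
where(); go((-.04,0,.265,0),(-.04,0,.229,0),(0.0,0,.229,0),(.01,0,.229,0),(.015,0,.229,0))
```

```text
t 1.77 case-xyz grasp [-0.1551  0.1479  0.2694] F [ 1.2 -0.8 -0.4] w 0.007
[-2.88, -3.7, 0.11, 0.0] rows>= 4.5
[-2.88, -3.7, 1.01, 0.0] rows>= 4.6
[-3.88, -3.7, 1.01, 0.0] rows>= 5.2
[-4.13, -3.7, 1.01, 0.0] rows>= 5.4
[-4.25, -3.7, 1.01, 0.0] rows>= 5.5
```

>>> play_rows:
  steps: [-2.8,-3.7,0.1,0,-2.8,-3.7,0.1,0,-2.8,-3.7,0.1,0,-2.8,-3.7,0.1,0,-2.8,-3.7,0.1,0,-2.8,-3.7,0.5,0,-2.8,-3.7,1,0,-2.8,-3.7,1,0,-3.2,-3.7,1,0,-3.5,-3.7,1,0,-3.7,-3.7,1,0,-3.85,-3.7,1,0,-4,-3.7,1,0,-4.1,-3.7,1,0,-4.1,-3.7,1,0]

```text
time_s: 3.02
position: [0.6252, -0.1946, 0.3964]
tool_rot: [3.14, -0.018, 2.998]
wrist_force: [-33.2, 7.1, 25.1]
gripper_width: 0.009
grasp_force: 17.3
```

Run:
```python
from h import *
where()
c=cam("side"); cv2.imwrite("pics/s1.png",cv2.resize(c["pixels"][20:220,180:420,::-1],None,fx=2.5,fy=2.5))
```

```text
t 3.02 case-xyz grasp [0.0033 0.0018 0.2294] F [-33.2   7.1  25.1] w 0.009
```

View pics/s1.png

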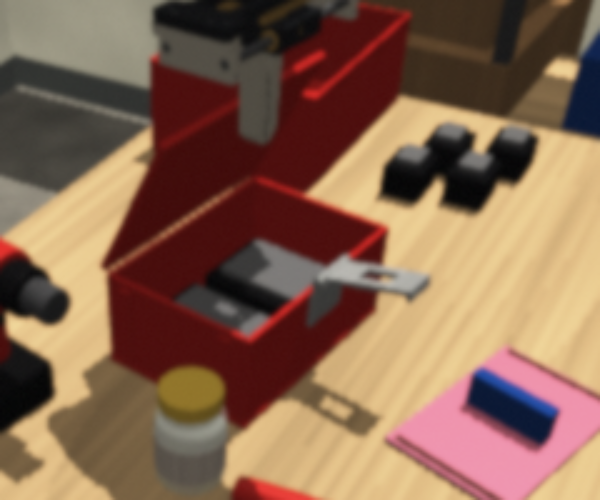

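The lid is now against its stop, with 33 N on the wrist. I back off and head for the divider.

Run:
```python
from h import *
go((-.06,0,.23),(-.06,0,.27))
go((.6037,.1961,.26,12),(.6037,.1961,.08,12),(.6037,.1961,.030,12),frame="world")
```

```text
[1.58, -0.05, 0.01, 0.0] rows>= 1.5
[1.6, -0.05, -0.99, 0.0] rows>= 1.8
[1.94, 9.59, -0.71, -3.37] rows>= 9.4
[1.86, 9.59, 3.79, -3.37] rows>= 10.0
[1.84, 9.58, 5.03, -3.37] rows>= 10.5
```

>>> play_rows:
  steps: [1,0,0,0,1.6,0,-0.5,0,1.6,0,-1,0,1.9,9.4,-0.8,-3.37,1.9,9.4,-0.8,-3.37,1.9,9.4,-0.8,-3.37,1.9,9.4,-0.8,-3.37,1.9,9.4,-0.8,-3.37,1.9,9.4,-0.8,-3.37,1.9,9.4,-0.8,-3.37,1.9,9.4,-0.8,-3.37,1.9,9.4,-0.8,-3.37,1.9,9.4,-0.8,-3.37,1.9,9.4,-0.8,-3.37,1.9,9.4,-0.8,-3.37]
  hand: 1

```text
time_s: 4.32
position: [0.609, 0.1875, 0.4284]
tool_rot: [-3.141, 0.0, -2.931]
wrist_force: [-0.7, -0.2, -0.3]
gripper_width: 0.989
grasp_force: 0.0
```

Run:
```python
from h import *
where()
go((.6037,.1961,.08,12),(.6037,.1961,.030,12),frame="world")
```

```text
t 4.32 case-xyz grasp [-0.0671  0.3778  0.2614] F [-0.7 -0.2 -0.3] w 0.989
[0.08, 0.24, 4.53, 0.02] rows>= 4.4
[0.09, 0.24, 5.78, 0.02] rows>= 5.6
```

>>> play_rows:
  steps: [0.1,0.25,4,0,0.1,0.25,4,0,0.1,0.25,4,0,0.1,0.25,4,0,0.1,0.25,4.6,0,0.1,0.25,5.1,0,0.1,0.25,5.5,0,0.1,0.25,5.75,0,0.1,0.25,5.75,0,0.1,0.25,5.75,0]

```text
time_s: 5.15
position: [0.6033, 0.1954, 0.1986]
tool_rot: [-3.141, -0.0, -2.933]
wrist_force: [-0.0, -0.2, 0.0]
gripper_width: 0.997
grasp_force: 0.0
```

>>> play_rows:
  steps: [0,0,0,0,0,0,0,0,0,0,0,0,0,0,0,0,0,0,0,0,0,0,0,0,0,0,0,0,0,0,0,0,0,0,0,0,0,0,0,0]
  hand: 0
  grip_force: 55

```text
time_s: 5.98
position: [0.603, 0.1966, 0.1983]
tool_rot: [-3.142, -0.0, -2.931]
wrist_force: [-0.5, -0.0, 0.2]
gripper_width: 0.333
grasp_force: 0.0
```

Run:
```python
from h import *
where()
for n in("side","top"):
  c=cam(n); W=cloud(c); H=cv2.cvtColor(c["pixels"],cv2.COLOR_RGB2HSV)
  if n=="side": cv2.imwrite("pics/s2.png",cv2.resize(c["pixels"][160:360,80:320,::-1],None,fx=2.5,fy=2.5))
```

```text
t 5.98 case-xyz grasp [-0.0743  0.386   0.0313] F [-0.5 -0.   0.2] w 0.333
```

View pics/s2.png

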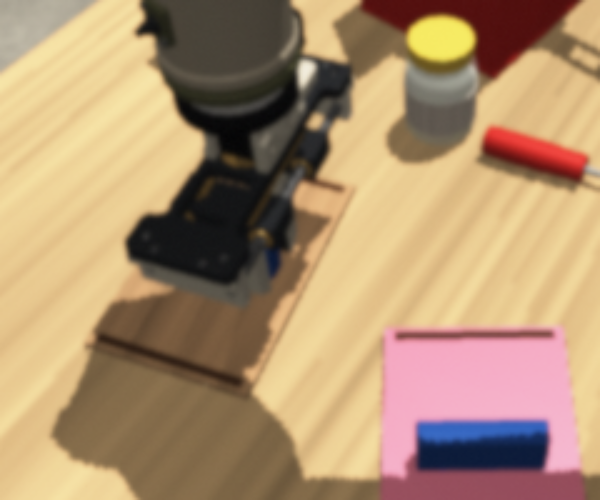

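>>> play_rows:
  steps: [0,0,0,0,0,0,0,0,0,0,0,0,0,0,0,0,0,0,0,0,0,0,0,0]

```text
time_s: 6.58
position: [0.603, 0.1965, 0.1983]
tool_rot: [-3.141, -0.0, -2.931]
wrist_force: [0.7, -1.0, -0.0]
gripper_width: 0.167
grasp_force: 55.0
```

>>> play_rows:
  steps: [0,0,-0.3,0,0,0,-0.8,0,0,0,-1.5,0,0,0,-2.3,0,0,0,-3.2,0,0,0,-4.2,0,0,0,-5.2,0,0,0,-5.2,0]

```text
time_s: 7.25
position: [0.6041, 0.1968, 0.4152]
tool_rot: [3.14, 0.012, -2.931]
wrist_force: [1.8, 0.9, -1.3]
gripper_width: 0.172
grasp_force: 55.0
```

Run:
```python
from h import *
where()
c=cam("side"); cv2.imwrite("pics/s3.png",cv2.resize(c["pixels"][60:360,80:380,::-1],None,fx=2,fy=2))
go((.50,.13,.237,0),(.46,-.06,.237),frame="world")
go((-.038-.1,0,.2,0))
```

```text
t 7.25 case-xyz grasp [-0.0732  0.3863  0.2482] F [ 1.8  0.9 -1.3] w 0.172
[2.88, -1.09, 0.17, 2.01] rows>= 3.0
[4.85, -5.53, 0.14, 0.0] rows>= 7.1
[4.85, -8.5, 1.06, 3.37] rows>= 9.4
```

View pics/s3.png

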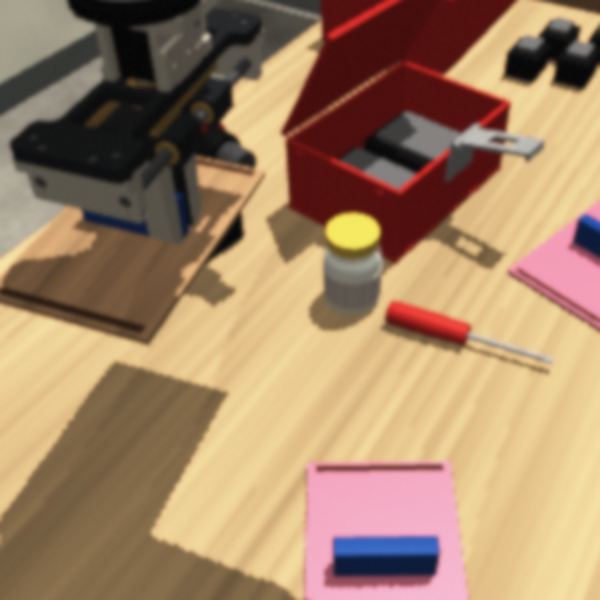

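The divider hangs level in the gripper, off-centre as planned. Now I carry it round to the front of the case.

>>> play_rows:
  steps: [2,-1,0,0.5,2.9,-1.1,0,1.2,2.9,-1.1,0,2,4.85,-5.5,0,2.6,4.85,-5.5,0,3.1,4.85,-5.5,0,3.37,4.85,-5.5,0,3.37,4.85,-5.5,0,3.37,4.85,-8.5,0,3.37,4.85,-8.5,0,3.37,4.85,-8.5,0,3.37,4.85,-8.5,0.5,3.37,4.85,-8.5,1,3.37,4.85,-8.5,1,3.37,4.85,-8.5,1,3.37,4.85,-8.5,1,3.37]

```text
time_s: 8.63
position: [0.4843, -0.1761, 0.3667]
tool_rot: [3.141, -0.001, 3.0]
wrist_force: [0.8, -0.2, -1.3]
gripper_width: 0.168
grasp_force: 55.0
```

```bash
cat > chk.py <<'E'
from h import *
where()
c=cam("top"); W=cloud(c); H=cv2.cvtColor(c["pixels"],cv2.COLOR_RGB2HSV)
cv2.imwrite("pics/t3.png",cv2.resize(c["pixels"][120:300,230:430,::-1],None,fx=3,fy=3))
c2=cam("side"); cv2.imwrite("pics/s4.png",cv2.resize(c2["pixels"][0:200,180:440,::-1],None,fx=2.5,fy=2.5))
cx,cy,th=CASE
for n,c in(("top",c),("side",c2)):
    W=cloud(c); H=cv2.cvtColor(c["pixels"],cv2.COLOR_RGB2HSV)
    d=W[...,:2]-[cx,cy]; X=d[...,0]*np.cos(th)+d[...,1]*np.sin(th); Y=-d[...,0]*np.sin(th)+d[...,1]*np.cos(th)
    wood=(H[...,0]>8)&(H[...,0]<24)&(H[...,1]>50)&(W[...,2]>.06)&(np.abs(X)<.25)&(np.abs(Y)<.15)
    P=np.stack([X[wood],Y[wood],W[...,2][wood]],-1)
    if len(P): 
        print(n,len(P),np.round(np.percentile(P,[1,99],axis=0),3).tolist(),cv2.minAreaRect((P[:,:2]*1000).astype(np.float32)))
        co=np.linalg.lstsq(np.c_[P[:,:2],np.ones(len(P))],P[:,2],rcond=None)[0]; print("plane",np.round(co,4))
E
python3 chk.py; python3 -c "
from h import *
go((-.07,0,.171,0),(-.038,0,.146,0),(-.038,0,.085,0))"
```

```text
t 8.63 case-xyz grasp [-0.1388  0.0002  0.1997] F [ 0.8 -0.2 -1.3] w 0.168
top 14219 [[-0.249, -0.046, 0.126], [0.079, 0.091, 0.752]] ((-80.34410095214844, 0.20819854736328125), (339.26251220703125, 232.37680053710938), 0.024212900549173355)
plane [-2.4073 -1.6081  0.2162]
side 3076 [[-0.175, -0.091, 0.094], [0.079, 0.114, 0.397]] ((-48.638824462890625, 4.207435607910156), (231.90403747558594, 263.0445251464844), 88.33638763427734)
plane [-0.5668  0.0061  0.136 ]
[-1.71, -0.01, 0.73, 0.01] rows>= 1.8
[-2.51, -0.01, 1.36, 0.01] rows>= 2.7
[-2.51, -0.01, 2.88, 0.01] rows>= 3.7
```

View pics/s4.png

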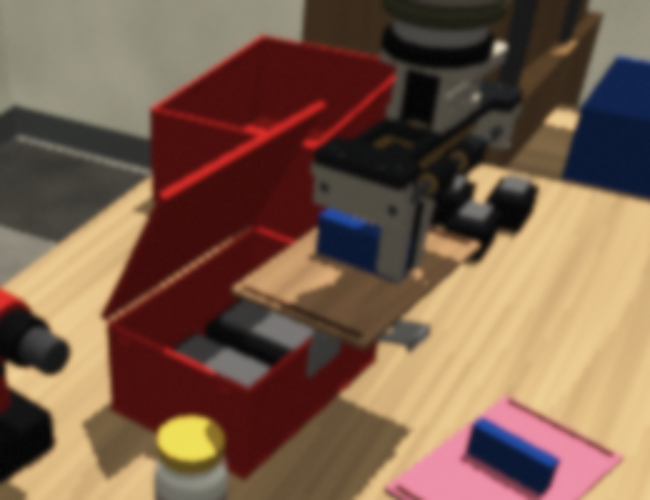

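The board is level in front of the lid, above the hasp. I check its pose in a narrow height band.

```bash
cat > chk2.py <<'E'
from h import *
import sys
zl,zh=float(sys.argv[1]),float(sys.argv[2])
where(); cx,cy,th=CASE
for n in("top","side"):
    c=cam(n); W=cloud(c); H=cv2.cvtColor(c["pixels"],cv2.COLOR_RGB2HSV)
    d=W[...,:2]-[cx,cy]; X=d[...,0]*np.cos(th)+d[...,1]*np.sin(th); Y=-d[...,0]*np.sin(th)+d[...,1]*np.cos(th); Z=W[...,2]
    ok=(np.abs(X)<.2)&(np.abs(Y)<.13)&(Z>zl)&(Z<zh)
    for k,m in(("wood",(H[...,0]>8)&(H[...,0]<24)&(H[...,1]>50)),("blue",(H[...,0]>100)&(H[...,0]<130)&(H[...,1]>120))):
        o=(ok&m).astype(np.uint8); nn,l,st,_=cv2.connectedComponentsWithStats(o)
        if nn<2: continue
        o=l==1+st[1:,4].argmax(); P=np.stack([X[o],Y[o],Z[o]],-1)
        print(n,k,len(P),np.round(np.percentile(P,[1,99],axis=0),3).tolist())
        if k=="wood" and len(P)>50: print(" rect",cv2.minAreaRect((P[:,:2]*1000).astype(np.float32)),"plane",np.round(np.linalg.lstsq(np.c_[P[:,:2],np.ones(len(P))],P[:,2],rcond=None)[0],3))
E
python3 chk2.py .155 .225
```

```text
t 8.73 case-xyz grasp [-0.1386  0.0003  0.2002] F [-0.2 -0.9 -1.4] w 0.172
top wood 1196 [[-0.159, -0.025, 0.172], [-0.041, 0.094, 0.179]]
 rect ((-101.78269958496094, 31.598377227783203), (125.22537994384766, 123.61254119873047), 89.8987808227539) plane [ 0.001 -0.001  0.176]
top blue 98 [[-0.093, -0.007, 0.193], [-0.065, 0.008, 0.215]]
side wood 2171 [[-0.166, -0.089, 0.169], [-0.044, 0.096, 0.197]]
 rect ((-105.2515869140625, 1.6506881713867188), (192.1781768798828, 124.60294342041016), 89.47132873535156) plane [-0.004 -0.009  0.174]
side blue 405 [[-0.12, -0.005, 0.18], [-0.068, 0.011, 0.211]]
```

>>> play_rows:
  steps: [-0.6,0,0.73,0,-1.2,0,0.73,0,-1.7,0,0.75,0,-1.9,0,0.9,0,-2.1,0,1.05,0,-2.3,0,1.2,0,-2.45,0,1.35,0,-2.45,0,1.35,0,-2.45,0,1.35,0]

```text
time_s: 9.58
position: [0.5809, -0.1903, 0.3118]
tool_rot: [3.142, -0.001, 2.999]
wrist_force: [-1.1, -0.8, -1.7]
gripper_width: 0.167
grasp_force: 55.0
```

```bash
python3 chk2.py .10 .17
python3 - <<'E'
from h import *
go((-.04,0,.084,0))
c2=cam("side"); cv2.imwrite("pics/s5.png",cv2.resize(c2["pixels"][0:200,180:440,::-1],None,fx=2.5,fy=2.5))
E
```

```text
t 9.58 case-xyz grasp [-0.0412 -0.0002  0.1448] F [-1.1 -0.8 -1.7] w 0.167
top wood 596 [[-0.067, -0.025, 0.116], [0.037, 0.094, 0.124]]
 rect ((-14.96371841430664, 31.65578269958496), (124.53558349609375, 104.95802307128906), 89.77507019042969) plane [0.001 0.001 0.12 ]
top blue 2 [[0.017, 0.006, 0.141], [0.018, 0.007, 0.144]]
side wood 1837 [[-0.07, -0.09, 0.114], [0.053, 0.096, 0.15]]
 rect ((1.616455078125, 0.18972015380859375), (192.49398803710938, 144.7582244873047), 89.51143646240234) plane [-0.009 -0.012  0.119]
side blue 222 [[-0.021, 0.005, 0.124], [0.028, 0.01, 0.155]]
[-0.03, 0.01, 1.54, -0.0] rows>= 1.5
```

View pics/s5.png

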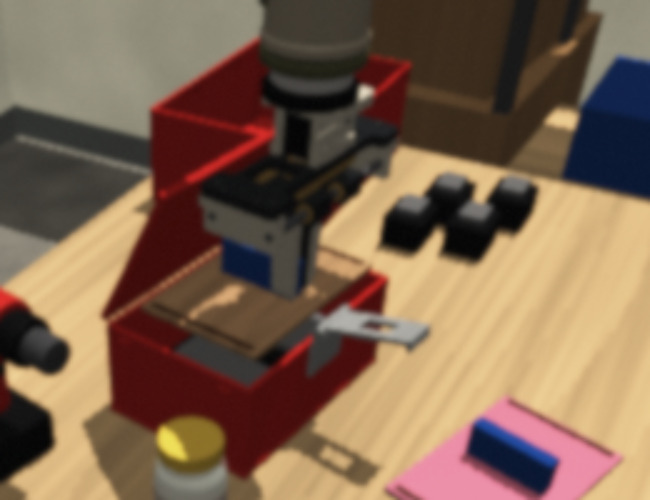

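The board sits over the opening and clears both the lid and the rim. I lower it slowly.

>>> play_rows:
  steps: [-0.05,0,0.2,0,-0.05,0,0.4,0,-0.05,0,0.6,0,-0.05,0,0.8,0,-0.05,0,1,0,-0.05,0,1.2,0,-0.05,0,1.35,0,-0.05,0,1.45,0,-0.05,0,1.5,0,-0.05,0,1.54,0,-0.05,0,1.56,0,-0.05,0,1.56,0]

```text
time_s: 10.73
position: [0.5834, -0.1907, 0.25]
tool_rot: [-3.142, 0.0, 2.999]
wrist_force: [0.5, 0.9, -1.8]
gripper_width: 0.168
grasp_force: 55.0
```

```bash
python3 chk2.py .04 .11
```

```text
t 10.73 case-xyz grasp [-0.0387 -0.0002  0.083 ] F [ 0.5  0.9 -1.8] w 0.168
top wood 651 [[-0.064, 0.006, 0.042], [0.05, 0.094, 0.063]]
 rect ((-6.849941253662109, 48.80423355102539), (92.17501831054688, 115.85637664794922), 89.22815704345703) plane [-0.005 -0.024  0.059]
side wood 617 [[-0.041, -0.007, 0.054], [0.056, 0.062, 0.071]]
 rect ((9.155818939208984, 30.715585708618164), (72.71701049804688, 108.78077697753906), 79.54554748535156) plane [-0.016 -0.008  0.057]
side blue 125 [[-0.017, 0.006, 0.063], [0.031, 0.011, 0.084]]
```

>>> play_rows:
  steps: [0,0,0.03,0,0,0,0.06,0,0,0,0.08,0,0,0,0.08,0]

```text
time_s: 11.17
position: [0.5833, -0.1907, 0.2482]
tool_rot: [3.141, 0.001, 2.999]
wrist_force: [-4.5, 2.1, 14.5]
gripper_width: 0.171
grasp_force: 55.0
```

Contact on the packs reads 14 N, so I release.

>>> play_rows:
  steps: [0,0,0,0,0,0,0,0,0,0,0,0,0,0,0,0,0,0,0,0,0,0,0,0]
  hand: 0.6

```text
time_s: 11.67
position: [0.5833, -0.1906, 0.2466]
tool_rot: [-3.142, -0.0, 2.999]
wrist_force: [-0.5, -0.8, 0.2]
gripper_width: 0.55
grasp_force: 0.0
```

>>> play_rows:
  steps: [0,0,-0.2,0,0,0,-0.6,0,0,0,-1.2,0,0.3,0,-2,0,0.6,0,-3,0,0.6,0,-4,0,0.6,0,-5,0,0.6,0,-5,0,0.6,0,-5,0]

```text
time_s: 12.42
position: [0.5595, -0.1873, 0.4497]
tool_rot: [-3.141, 0.005, 2.999]
wrist_force: [1.0, 0.3, -0.4]
gripper_width: 0.598
grasp_force: 0.0
```

```bash
python3 chk2.py .04 .11
python3 - <<'E'
from h import *
c2=cam("side"); cv2.imwrite("pics/s6.png",cv2.resize(c2["pixels"][0:200,180:440,::-1],None,fx=2.5,fy=2.5))
go((-.06,.05,.31,0),(.09,.05,.31,0),(.09,.05,.23,0))
E
```

```text
t 12.42 case-xyz grasp [-0.0628 -0.0003  0.2827] F [ 1.   0.3 -0.4] w 0.598
top wood 773 [[-0.063, -0.045, 0.042], [0.05, 0.094, 0.062]]
 rect ((-6.445079803466797, 21.852294921875), (115.27008056640625, 145.2738494873047), 0.1391272395849228) plane [-0.009 -0.014  0.057]
top blue 4 [[0.033, -0.006, 0.089], [0.035, 0.002, 0.094]]
side wood 575 [[-0.039, -0.008, 0.052], [0.056, 0.062, 0.057]]
 rect ((4.737846374511719, 46.06027603149414), (96.06007385253906, 128.6787567138672), 76.50931549072266) plane [-0.004  0.021  0.054]
side blue 401 [[-0.045, -0.005, 0.061], [0.031, 0.01, 0.092]]
[-0.08, 1.25, -0.78, 0.0] rows>= 1.4
[-3.83, 1.25, -0.79, 0.0] rows>= 3.9
[-3.83, 1.25, 1.21, 0.0] rows>= 4.0
```

View pics/s6.png

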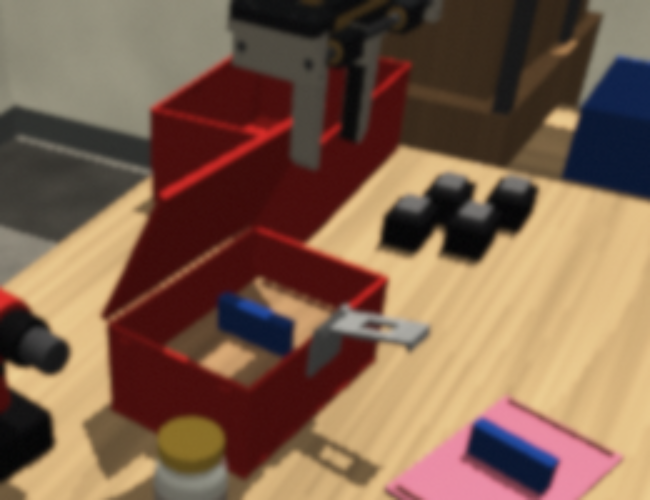

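The divider lies flat in the case, its grip upright at about (255,322) in the crop. Next I close the lid from behind, off the centre line to miss the catch and on the side away from the drill.

>>> play_rows:
  steps: [0,-1.25,-0.8,0,0,-1.25,-0.8,0,-1,-1.25,-0.8,0,-2,-1.25,-0.8,0,-3,-1.25,-0.8,0,-3.83,-1.25,-0.8,0,-3.83,-1.25,-0.4,0,-3.83,-1.25,0.5,0,-3.83,-1.25,1.1,0,-3.83,-1.25,1.1,0,-3.83,-1.25,1.1,0]
  hand: 0
  grip_force: 10

```text
time_s: 13.48
position: [0.7039, -0.2588, 0.4006]
tool_rot: [3.141, -0.004, 2.998]
wrist_force: [-0.6, 0.3, 0.3]
gripper_width: 0.004
grasp_force: 0.0
```

Run:
```python
from h import *
where()
print(readout.get_obs()["tool_rot"])
w=[]
for a in(1.1,1.0,.9,.8,.7,.6,.5,.4,.3,.2,.1,.05,0):
    w.append((.08-.13*np.cos(a)+.008*np.sin(a)+.020,-.05,.1005+.13*np.sin(a)+.008*np.cos(a)+.019,0))
go(*w)
```

```text
t 13.48 case-xyz grasp [ 0.0902 -0.0505  0.2336] F [-0.6  0.3  0.3] w 0.004
[ 3.14123617 -0.00412217  2.99824801]
[1.05, 0.01, -0.13, -0.01] rows>= 1.0
[1.34, 0.01, 0.02, -0.01] rows>= 1.3
[1.62, 0.01, 0.19, -0.01] rows>= 1.6
[1.88, 0.01, 0.39, -0.01] rows>= 1.8
[2.11, 0.01, 0.62, -0.01] rows>= 2.1
[2.32, 0.01, 0.86, -0.01] rows>= 2.4
[2.51, 0.01, 1.13, -0.01] rows>= 2.6
[2.67, 0.01, 1.41, -0.01] rows>= 2.9
[2.79, 0.01, 1.71, -0.01] rows>= 3.1
[2.89, 0.01, 2.02, -0.01] rows>= 3.4
[2.96, 0.01, 2.34, -0.01] rows>= 3.6
[2.98, 0.01, 2.5, -0.01] rows>= 3.7
[3.0, 0.01, 2.67, -0.01] rows>= 3.8
```

>>> play_rows:
  steps: [0.5,0,-0.1,0,1.05,0,-0.13,0,1.34,0,0.02,0,1.62,0,0.19,0,1.75,0,0.28,0,1.88,0,0.39,0,2,0,0.5,0,2.11,0,0.62,0,2.2,0,0.74,0,2.32,0,0.86,0,2.42,0,1,0,2.51,0,1.13,0,2.6,0,1.27,0,2.67,0,1.41,0,2.73,0,1.56,0,2.79,0,1.71,0,2.84,0,1.86,0,2.89,0,2.02,0,2.93,0,2.18,0,2.96,0,2.34,0]

```text
time_s: 15.15
position: [0.5867, -0.2416, 0.3084]
tool_rot: [3.142, -0.0, 2.999]
wrist_force: [-0.9, 0.3, 0.6]
gripper_width: 0.004
grasp_force: 0.6
```

```bash
cat > lid.py <<'E'
from h import *
where(); cx,cy,th=CASE
for n in("top","side"):
    c=cam(n); W=cloud(c); H=cv2.cvtColor(c["pixels"],cv2.COLOR_RGB2HSV)
    d=W[...,:2]-[cx,cy]; X=d[...,0]*np.cos(th)+d[...,1]*np.sin(th); Y=-d[...,0]*np.sin(th)+d[...,1]*np.cos(th); Z=W[...,2]
    red=((H[...,0]<8)|(H[...,0]>172))&(H[...,1]>150)
    o=red&(np.abs(X)<.07)&(np.abs(Y)<.105)&(Z>.103)&(Z<.25); P=np.stack([X[o],Y[o],Z[o]],-1)
    if len(P)>30: co=np.linalg.lstsq(np.c_[P[:,0],np.ones(len(P))],P[:,2],rcond=None)[0]; print(n,"lid",len(P),"angle",-np.arctan(co[0]),"z at 0",co[1])
    g=(H[...,1]<70)&(X<-.08)&(X>-.2)&(np.abs(Y)<.03)&(Z>.09)&(Z<.2); P=np.stack([X[g],Y[g],Z[g]],-1)
    if len(P)>20:
        print(n,"hasp",len(P),np.round(np.percentile(P,[1,50,99],axis=0),3).tolist()); co=np.polyfit(P[:,0],P[:,2],1); print(" slope",np.round(co,3),"z at tip",np.polyval(co,P[:,0].min()))
E
python3 lid.py; python3 -c "
from h import *
go((-.03,-.05,.1278,0))"
```

```text
t 15.15 case-xyz grasp [-0.0282 -0.0501  0.1414] F [-0.9  0.3  0.6] w 0.004
top lid 2027 angle 0.13871782112825407 z at 0 0.12088600764594101
top hasp 468 [[-0.166, -0.021, 0.113], [-0.119, -0.002, 0.124], [-0.081, 0.021, 0.137]]
 slope [-0.231  0.096] z at tip 0.13481507650786465
side lid 1912 angle 0.13380611314918514 z at 0 0.11678376496075596
side hasp 398 [[-0.169, -0.019, 0.092], [-0.117, 0.005, 0.12], [-0.082, 0.026, 0.133]]
 slope [-0.296  0.084] z at tip 0.1342924167408272
[0.04, 0.0, 0.33, 0.0] rows>= 0.3
```

>>> play_rows:
  steps: [0,0,0.1,0,0,0,0.2,0,0,0,0.3,0,0,0,0.36,0,0,0,0.42,0,0,0,0.45,0,0,0,0.45,0]

```text
time_s: 15.83
position: [0.5867, -0.2418, 0.2946]
tool_rot: [3.141, 0.002, 2.999]
wrist_force: [-10.9, 4.1, 37.1]
gripper_width: 0.001
grasp_force: 18.2
```

```bash
python3 lid.py
```

```text
t 15.83 case-xyz grasp [-0.0282 -0.0503  0.1276] F [-10.9   4.1  37.1] w 0.001
top lid 1976 angle 0.031714227997854 z at 0 0.1115046280666195
top hasp 465 [[-0.166, -0.021, 0.113], [-0.119, -0.001, 0.124], [-0.081, 0.021, 0.136]]
 slope [-0.232  0.096] z at tip 0.1349041262581379
side lid 1987 angle -0.007995178240522769 z at 0 0.10767825853409363
side hasp 395 [[-0.169, -0.018, 0.092], [-0.117, 0.005, 0.12], [-0.083, 0.026, 0.133]]
 slope [-0.295  0.084] z at tip 0.13412428358704687
```

The lid is shut with a firm 37 N, and the hasp stands at about 2.89 rad. Next I grip the strap by its edges and carry it round its arc.

>>> play_rows:
  steps: [0,0,-0.5,0,0,0,-1.2,0,0.5,0.6,-1.8,0,1.5,1.25,-1.8,0,2.5,1.25,-1.8,0,3.2,1.25,-1.8,0,3.2,1.25,-1.8,0,3.2,1.25,-1.8,0,3.2,1.25,-1.8,0,3.2,1.25,-1.8,0]
  hand: 1

```text
time_s: 16.77
position: [0.4686, -0.1742, 0.3632]
tool_rot: [-3.141, 0.001, 2.999]
wrist_force: [-0.1, -0.3, 0.3]
gripper_width: 0.674
grasp_force: 0.0
```

```bash
python3 lid.py; python3 -c "
from h import *
a=2.89
go((-.086+.072*np.cos(a),.001,.112+.072*np.sin(a)+.009,0))"
```

```text
t 16.77 case-xyz grasp [-0.1547 -0.0002  0.1962] F [-0.1 -0.3  0.3] w 0.674
top lid 3040 angle -0.00030020836690817013 z at 0 0.10918994097156905
top hasp 231 [[-0.165, -0.024, 0.111], [-0.097, -0.001, 0.119], [-0.08, 0.022, 0.136]]
 slope [-0.241  0.095] z at tip 0.13528058833574824
side lid 2214 angle -0.004183628551985339 z at 0 0.10722600333289467
side hasp 374 [[-0.168, -0.019, 0.092], [-0.115, 0.005, 0.12], [-0.081, 0.026, 0.133]]
 slope [-0.301  0.084] z at tip 0.13439565833979256
[0.02, 0.03, 1.43, 0.0] rows>= 1.4
```

>>> play_rows:
  steps: [0,0,0.3,0,0,0,0.6,0,0,0,0.9,0,0,0,1.2,0,0,0,1.4,0,0,0,1.4,0]

```text
time_s: 17.37
position: [0.4675, -0.174, 0.3055]
tool_rot: [3.141, -0.002, 2.999]
wrist_force: [0.4, -1.4, 0.4]
gripper_width: 0.999
grasp_force: 0.0
```

>>> play_rows:
  steps: [0,0,0,0,0,0,0,0,0,0,0,0,0,0,0,0,0,0,0,0,0,0,0,0,0,0,0,0,0,0,0,0,0,0,0,0,0,0,0,0,0,0,0,0,0,0,0,0]
  hand: 0
  grip_force: 15

```text
time_s: 18.37
position: [0.4672, -0.1742, 0.3072]
tool_rot: [-3.141, 0.0, 2.999]
wrist_force: [-0.7, -2.2, 1.0]
gripper_width: 0.363
grasp_force: 15.0
```

Run:
```python
from h import *
where()
go(*[(-.086+.072*np.cos(a),0.0,.112+.072*np.sin(a)+.009) for a in (2.89,2.7,2.5,2.3,2.1,1.9,1.7,1.5,1.3,1.1,.9,.75,.6,.45,.35)])
```

```text
t 18.37 case-xyz grasp [-0.156  -0.0004  0.1402] F [-0.7 -2.2  1. ] w 0.363
[-0.01, 0.01, 0.03, 0.0] rows>= 0.0
[-0.12, 0.01, -0.29, 0.0] rows>= 0.3
[-0.31, 0.01, -0.6, 0.0] rows>= 0.6
[-0.55, 0.01, -0.86, 0.0] rows>= 1.0
[-0.84, 0.01, -1.07, 0.0] rows>= 1.3
[-1.17, 0.01, -1.22, 0.0] rows>= 1.6
[-1.52, 0.01, -1.31, 0.0] rows>= 1.9
[-1.88, 0.01, -1.32, 0.0] rows>= 2.2
[-2.23, 0.01, -1.26, 0.0] rows>= 2.5
[-2.57, 0.01, -1.13, 0.0] rows>= 2.7
[-2.87, 0.01, -0.93, 0.0] rows>= 2.9
[-3.07, 0.01, -0.75, 0.0] rows>= 3.0
[-3.24, 0.01, -0.54, 0.0] rows>= 3.1
[-3.37, 0.01, -0.3, 0.0] rows>= 3.2
[-3.44, 0.01, -0.14, 0.0] rows>= 3.3
```

Gripped: the 0.363 opening is about 34 mm, the strap's width. I follow the arc.

>>> play_rows:
  steps: [-0.12,0,-0.29,0,-0.31,0,-0.6,0,-0.55,0,-0.86,0,-0.84,0,-1.07,0,-1.17,0,-1.22,0,-1.52,0,-1.31,0,-1.88,0,-1.32,0,-2.23,0,-1.26,0,-2.57,0,-1.13,0,-2.87,0,-0.93,0,-3.07,0,-0.75,0,-3.24,0,-0.54,0,-3.24,0,-0.54,0]

```text
time_s: 19.45
position: [0.6027, -0.1934, 0.3321]
tool_rot: [-3.14, 0.02, 3.0]
wrist_force: [17.9, -4.1, 16.4]
gripper_width: 0.308
grasp_force: 18.8
```

>>> play_rows:
  steps: [0,0,0,0,-0.07,0,0.12,0,-0.13,0,0.24,0,-0.2,0,0.4,0,-0.2,0,0.4,0]

```text
time_s: 19.87
position: [0.6118, -0.1947, 0.3173]
tool_rot: [-3.139, 0.026, 3.0]
wrist_force: [24.2, -4.6, 14.8]
gripper_width: 0.315
grasp_force: 26.5
```

Run:
```python
from h import *
where()
c2=cam("side"); cv2.imwrite("pics/s7.png",cv2.resize(c2["pixels"][0:200,180:440,::-1],None,fx=2.5,fy=2.5))
```

```text
t 19.87 case-xyz grasp [-1.000e-02 -1.000e-04  1.503e-01] F [24.2 -4.6 14.8] w 0.315
```

View pics/s7.png

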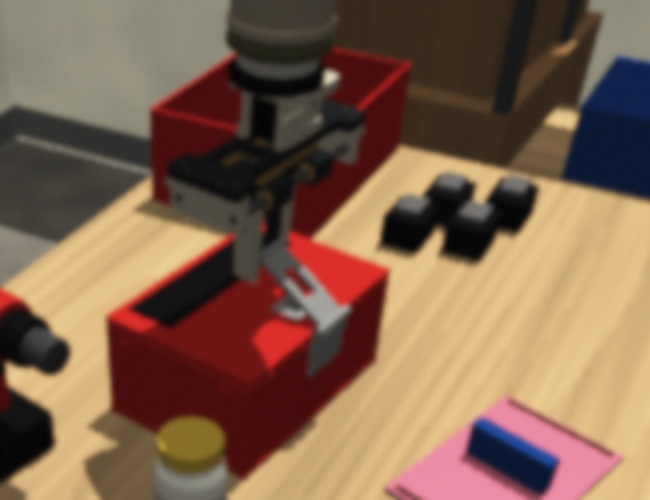

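The lid is shut with the hasp held above it at about 0.7 rad, its tip near (270,250). I release it, then press it flat from above at the lip.

>>> play_rows:
  steps: [0.1,0,0,0,0.1,0,0,0,0.1,0,0,0,0.1,0,0,0,0.1,0,0,0]
  hand: 0.7

```text
time_s: 20.33
position: [0.599, -0.1928, 0.3121]
tool_rot: [3.141, -0.002, 2.999]
wrist_force: [0.1, -0.7, -0.2]
gripper_width: 0.624
grasp_force: 0.0
```

>>> play_rows:
  steps: [0,0,-0.5,0,0,0,-1.2,0,0,0,-1.6,0,0,0,-1.6,0]

```text
time_s: 20.67
position: [0.6, -0.1933, 0.3797]
tool_rot: [-3.141, 0.004, 2.999]
wrist_force: [0.7, 0.6, 0.4]
gripper_width: 0.701
grasp_force: 0.0
```

>>> play_rows:
  steps: [0,0,0,0,0,0,0,0,0,0,0,0,0,0,0,0,0,0,0,0,0,0,0,0,0,0,0,0,0,0,0,0,0,0,0,0,0,0,0,0]
  hand: 0

```text
time_s: 21.5
position: [0.5995, -0.1929, 0.3767]
tool_rot: [3.142, 0.0, 2.999]
wrist_force: [-1.3, -0.4, 0.2]
gripper_width: 0.036
grasp_force: 0.0
```

```bash
cat > hasp.py <<'E'
from h import *
where(); cx,cy,th=CASE
for n in("top","side"):
    c=cam(n); W=cloud(c); H=cv2.cvtColor(c["pixels"],cv2.COLOR_RGB2HSV)
    d=W[...,:2]-[cx,cy]; X=d[...,0]*np.cos(th)+d[...,1]*np.sin(th); Y=-d[...,0]*np.sin(th)+d[...,1]*np.cos(th); Z=W[...,2]
    red=((H[...,0]<8)|(H[...,0]>172))&(H[...,1]>150)
    o=red&(np.abs(X)<.07)&(np.abs(Y)<.105)&(Z>.09)&(Z<.14); print(n,"lid",-np.polyfit(X[o],Z[o],1)[0])
    g=(H[...,1]<70)&(X<.015)&(X>-.084)&(np.abs(Y)<.025)&(Z>.106)&(Z<.19); 
    nn,l,st,_=cv2.connectedComponentsWithStats(g.astype(np.uint8))
    if nn>1:
        g=l==1+st[1:,4].argmax(); P=np.stack([X[g],Y[g],Z[g]],-1)
        print(n,"hasp",len(P),np.round(np.percentile(P,[1,50,99],axis=0),3).tolist(),"angle",np.arctan(np.polyfit(P[:,0],P[:,2],1)[0]))
E
python3 hasp.py;  python3 -c "
from h import *
go((-.008,0,.2,0),(-.008,0,.138,0))"
```

```text
t 21.5 case-xyz grasp [-2.240e-02 -1.000e-04  2.097e-01] F [-1.3 -0.4  0.2] w 0.036
top lid 0.002212847075878115
top hasp 334 [[-0.083, -0.02, 0.108], [-0.059, -0.002, 0.125], [-0.031, 0.018, 0.147]] angle 0.2391010164531453
side lid -0.002446698467185625
side hasp 401 [[-0.083, -0.015, 0.107], [-0.051, 0.005, 0.128], [-0.018, 0.019, 0.163]] angle 0.5447949650319243
[-0.36, 0.0, 0.24, 0.0] rows>= 0.4
[-0.36, 0.0, 1.79, 0.0] rows>= 1.8
```

>>> play_rows:
  steps: [-0.36,0,0.2,0,-0.36,0,0.5,0,-0.36,0,0.7,0,-0.36,0,0.9,0,-0.36,0,1.1,0,-0.36,0,1.3,0,-0.36,0,1.5,0,-0.36,0,1.65,0,-0.36,0,1.75,0,-0.36,0,1.8,0,-0.36,0,1.8,0]

```text
time_s: 22.52
position: [0.6233, -0.1957, 0.309]
tool_rot: [-3.139, 0.03, 3.001]
wrist_force: [33.7, -3.6, 3.8]
gripper_width: 0.004
grasp_force: 17.0
```

```bash
python3 hasp.py
```

```text
t 22.52 case-xyz grasp [0.0015 0.0005 0.142 ] F [33.7 -3.6  3.8] w 0.004
top lid -0.0020046627060481626
top hasp 410 [[-0.084, -0.019, 0.109], [-0.051, -0.001, 0.117], [-0.015, 0.018, 0.123]] angle 0.01989702227637486
side lid -0.003406202012546468
side hasp 647 [[-0.083, -0.016, 0.111], [-0.006, 0.006, 0.12], [0.013, 0.02, 0.188]] angle 0.5547472056255409
```

The finger slid past the strap's end. I lift and press again closer to the hinge, with the fingers slightly open to straddle the catch.

>>> play_rows:
  steps: [-0.5,0,0,0,-0.5,0,-0.3,0,-0.5,0,-0.8,0,-0.5,0,-1.2,0,0,0,-1.2,0,0,0,-1.2,0,0,0,-1.2,0,0,0,-1.2,0]
  hand: 0.18

```text
time_s: 23.28
position: [0.6136, -0.1949, 0.3523]
tool_rot: [3.141, -0.001, 2.999]
wrist_force: [-0.3, 0.6, 0.7]
gripper_width: 0.178
grasp_force: 0.0
```

```bash
python3 hasp.py;  python3 -c "
from h import *
go((-.022,0,.17,0),(-.022,0,.134,0))"
```

```text
t 23.28 case-xyz grasp [-8.200e-03 -1.000e-04  1.853e-01] F [-0.3  0.6  0.7] w 0.178
top lid -0.0016327555019086041
top hasp 367 [[-0.083, -0.02, 0.108], [-0.054, -0.001, 0.117], [-0.021, 0.016, 0.124]] angle 0.020170352665519274
side lid -0.003454981756620284
side hasp 339 [[-0.083, -0.017, 0.109], [-0.045, 0.002, 0.115], [-0.004, 0.019, 0.123]] angle 0.06904670488455247
[0.36, 0.0, 0.38, 0.0] rows>= 0.5
[0.36, 0.0, 1.28, 0.0] rows>= 1.3
```

>>> play_rows:
  steps: [0.36,0,0.2,0,0.36,0,0.5,0,0.36,0,0.8,0,0.36,0,1,0,0.36,0,1.15,0,0.36,0,1.25,0,0.36,0,1.3,0,0.36,0,1.3,0]

```text
time_s: 24.05
position: [0.5998, -0.1929, 0.301]
tool_rot: [3.141, -0.0, 2.999]
wrist_force: [-0.9, 1.2, 2.1]
gripper_width: 0.184
grasp_force: 1.2
```

>>> play_rows:
  steps: [0,0,0.03,0,0,0,0.06,0,0,0,0.08,0,0,0,0.08,0]

```text
time_s: 24.38
position: [0.5996, -0.193, 0.3005]
tool_rot: [3.141, 0.002, 2.999]
wrist_force: [-8.7, 3.5, 30.6]
gripper_width: 0.18
grasp_force: 14.9
```

It is pressed flat: the fingertips stand at 0.1145 m, which is the strap's top when flat. I lift clear and verify.

>>> play_rows:
  steps: [0,0,-0.3,0,0,0,-1,0,0,0,-2,0,0,0,-3,0,0,0,-4,0,0,0,-4,0,0,0,-4,0,0,0,-4,0]

```text
time_s: 25.05
position: [0.5994, -0.1928, 0.4574]
tool_rot: [3.141, 0.0, 2.999]
wrist_force: [-0.9, 0.0, -1.0]
gripper_width: 0.18
grasp_force: 0.0
```

```bash
python3 hasp.py
```

```text
t 25.05 case-xyz grasp [-0.0225 -0.      0.2904] F [-0.9  0.  -1. ] w 0.18
top lid 0.00022335751874483152
top hasp 418 [[-0.083, -0.019, 0.107], [-0.05, -0.001, 0.115], [-0.01, 0.017, 0.124]] angle -0.012767602360084198
side lid -0.00390677877869627
side hasp 310 [[-0.083, -0.016, 0.107], [-0.047, 0.003, 0.113], [-0.004, 0.021, 0.12]] angle 0.010565040640270086
```

```bash
python3 -c "
from h import *
print(workorder.sign_off())"
```

```text
the job is handed in; nothing more can be done
None
```

I handed the job in at about 25 s. The divider lies on the packs, the lid is shut (measured within 0.004 rad), and the hasp is flat over the catch (within about 0.013 rad). The hand-in returned no verdict.

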